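# Start the hold-down nut of the stirrer stand

## Task

The stirrer stand on the bench is held down by a steel strap whose nut is off. Put the flange nut, flange down, on the stud that rises through the strap. If its thread does not drop in at once, back the nut off (anticlockwise from above) until it does, then wind it clockwise until its flange sits down on the strap, and let go of it. Leave the beaker, the jar and the stirring rotor where they are.

Things in the scene. Friction and masses are not known exactly. Their poses are not given: they have to be found in the camera images.
- nut_center (a point): Loose plain steel flange nut, flange down on the bench: 34 mm high, hexagon 38 mm across flats, 44 across corners, over a round flange 46 mm wide, 4 mm thick; 0.2 kg. Point on its axis, 17 mm above its underside, z up; two flats face +x and -x of this frame. Bore: upper 16 mm smooth, 18 mm wide; lower 18 mm is 26 mm wide, with two opposite 3.5 mm thick thread lugs on the x axis.
- stud_seat (a point): On the fixed upright stud's axis at the strap's top face (24 mm above the bench), where the flange must sit; z up. The strap is 36 mm wide, 115 long, along this frame's x. Nut centre above this point: 27 mm resting on the thread's end faces (30 if on the stops), 20 to 22 dropped in, 17 seated on the strap. From dropped in, 70 to 100 degrees clockwise (several grasps are fine) seat it; 30 more and it jams.
- thread_top (a point): On the stud's axis at the top of its thread, 14 mm above the strap: coarse right-hand two-start thread, 23 mm wide, 16 mm down per turn, ending in two flat end faces with 45 degree gaps between, half a turn apart; 1.5 mm axial play. Where the gaps lie varies and this frame does not tell. On the faces, the nut's lugs turn clockwise only up to 3 mm high blunt stops at the gaps.
- stud_tip (a point): Top of the stud, 44 mm above the strap. From the tip down 8 mm the smooth nose widens from 7 to 16 mm, then is 16 mm wide down to the thread; it centres the nut. Turned anticlockwise by up to 155 degrees (60 to 90 per grasp), the resting nut comes to a gap and, if free to, drops about 6 mm by its own weight; there it can go no farther anticlockwise.
- rod_foot (a point): Foot of the stand's steel rod (16 mm thick, black collar 32 mm wide near its top, 234 mm above the bench), on the fixed blue base plate: 240 x 160 x 14 mm, beginning 35 mm from the stud, the rod 225 mm from it, away from the robot. Point on the plate's top. All fixed.
- beaker_center (a point): Glass beaker standing on the bench, 70 mm wide, 85 mm high; point on its axis half-way up. To be left alone.
- jar_center (a point): White plastic jar with a blue lid standing on the bench, 54 mm wide, 70 mm high; point on its axis half-way up. To be left alone.
- rotor_center (a point): Steel stirring rotor lying on the bench: a shaft about 110 mm long along the frame's x with a 44 mm disc at each end; point at the middle of the shaft, 22 mm above the bench. To be left alone.
Not all that is in view belongs to the job. What is shaped like the part that bears nut_center but purple or red is not meant.

How it is judged:
By the outcome, as a careful person would: the job done as asked, in the order asked, and still so for the second after the job is handed in, with the robot touching nothing.
It also fails if it takes over 72 s, if anything falls off the work surface, if the arm or the gripper's body presses on something with over 40 N, if the wrist force passes 120 N, or if a joint passes its speed limit or range.

## Robot

A 7-joint arm with a two-finger parallel gripper is mounted at the origin on the work surface. World frame = base frame: x ahead of the robot, y to its left, z up, the work surface at z = 0. Lengths are in m, angles in rad, forces in N, time in s.
With the tool pointing down it reaches from about 0.425 to 0.875 m from the base axis. Payload 4.7 kg.
Tool frame: the origin (TCP) lies on the centre line of the jaws, within the pads' length; the fingertips stand 14 mm ahead of it and the grasp point (between the pads) lies 5 mm behind it; y points along the fingers, z is the direction in which the jaws open and shut, and the axes are right-handed (so a half turn about y gives the same grasp; the last joint's range is limited). The gripper opens to 87 mm and grips with 3 to 60 N. Pads are 19 mm wide; open, the fingers measure 117 mm over their backs; the gripper's body (75 mm by 190 mm) begins 51 mm behind the grasp point.
Start: joints at [-1.247, 0.321, -0.07, 1.45, 0.023, 1.371, -0.057], TCP at [0.198, 0.619, 0.237] pointing down, gripper open.
Joint ranges: [-2.86, 2.86], [-0.3, 2.09], [-1.38, 1.24], [0.06, 2.45], [-1.56, 4.7], [0.09, 2.05], [-2.69, 2.69]. Speed limits (rad/s): [2.57, 2.57, 3.14, 3.14, 3.14, 3.14, 3.14].

## Interface

Orientations are given as a 3x3 rotation matrix whose columns are the frame's x, y, z axes.
In Python, from station import ctrl gives the robot as it stands. The module is installed in compiled form; this text tells all that it offers.
- The arm moves only by the tool carry_out, never from a script. Its argument "steps" is a list of rows, each an object with "claw": the finger opening in m, from 0 to 0.087; "linear": the shift along the world's x, y, z in m, a list of three; "turn": the turn about the world's z in rad. A call has 1 to 12 rows; each row shifts and turns the commanded pose from where the row before left it; what a row does not reach is not made up. A row lasts 1/12 s, in which the tool goes at most 41.7 mm and 7.16 degrees, less where a joint would pass 70% of its speed; a pose out of reach is approached as far as the arm can. A call is refused whole if a number of a shift passes 0.0417 or a number of a turn 0.125, either way. A call with a gripper value outside its range is refused whole. The fingers move at their own pace and stop on an object; the grip force is fixed at half the most. Time passes only in rows, so rows that do not move let the fingers close. It gives the time, the measured TCP pose, the force and the opening at its end, in the units of the state.
- ctrl.get_obs(): the state, without advancing time (a new reading comes with each control period).
- ctrl.grab_frame(name): name is "scene" or "top" or "wrist"; returns a dict with "img" (420x560x3 uint8, red, green, blue), "intrinsics" (3x3 intrinsics, pixels), "world_to_cam" (4x4, takes a point from world to camera coordinates); the wrist camera has in their place "hand_eye" (4x4, takes a point from camera to tool coordinates, whose origin is the TCP and whose axes are the tool frame's). Camera axes: x right, y down, z forward; pixel columns grow to the right and rows downward; lengths in m; the calibration is good to about 2 mm. A picture is of the moment at which its call begins: read the wrist's pose just before it. There is no depth.
- ctrl.close_job(): hands the job in, once; it reports no verdict.
Trained networks look in the newest picture that a camera, given by its name, has taken for a name from the list of things; names that differ only in an ending like _2 or _b are one class to them, and where a whole thing is asked for, a point or a joint stands for the part that bears it (a point fixed in the world has none). Each returns a list of dicts, best first, with "p" (0 to 1); they miss things now and then, are a little off and sometimes report something else, mostly with a low value. They report only what shows in the picture. A call takes as long as a camera call. They do not tell look-alikes from the thing itself.
- ctrl.search_frame(camera, label): "bbox" ([left, top, right, bottom] in pixels, round what is visible of it).
- ctrl.trace(camera, label): "mask" (420x560 bool, what is visible of it) and "bbox" ([left, top, right, bottom] in pixels, round what is visible of it).
- ctrl.place_of(camera, label): "pixel" ([row, column] in pixels: a listed point, or the origin of a listed thing).
The state is a dict: "time": time; "q": joint angles; "joint_velocities": joint speeds; "effort": joint torques, N m; "tcp_pos": TCP position; "tool_rot": TCP orientation; "ft_force": force on the tool from outside, world axes, zero at the start; "moment": the same for the moment, N m; "finger_gap": finger opening in m.
Only numpy, scipy, OpenCV 4.12 (cv2) and the standard library are available. Lean on these libraries where they do the work, as an engineer would, in place of code of your own. Each camera call takes 0.05 s, during which the arm holds its last target.

## Working session

There is one attempt and no reset: what is moved stays moved. The work goes in short steps, Python scripts to look and compute and a tool call to move; the robot and the scene stay as the last step left them, time stands still between calls to the robot, and variables do not carry over. Pictures are saved under pics/ and viewed, and the job is handed in when it is done.

Besides the shell and the picture viewer there is one more tool, called after "Request:" by a JSON object that holds its "fn" and its "kwargs". carry_out: Moves the arm, as the interface text tells. Its arguments: {"type":"object","properties":{"steps":{"type":"array","items":{"type":"object","properties":{"claw":{"type":"number"},"linear":{"type":"array","items":{"type":"number"}},"turn":{"type":"number"}}}}},"required":["steps"]}

```bash
mkdir -p pics; cat > h.py <<'E'
import numpy as np, cv2
from station import ctrl
def save(n,img): cv2.imwrite('pics/'+n+'.png',cv2.cvtColor(img,cv2.COLOR_RGB2BGR))
E
python3 - <<'E'
from h import *
o=ctrl.get_obs()
print({k:np.round(v,3).tolist() for k,v in o.items()})
for c in ['scene','top','wrist']:
    f=ctrl.grab_frame(c); save(c+'0',f['img'])
    print(c,np.round(f['intrinsics'],1).tolist(),np.round(f.get('world_to_cam',f.get('hand_eye')),4).tolist())
    for l in ['nut_center','stud_seat','stud_tip','rod_foot','thread_top','beaker_center','jar_center','rotor_center']:
        print(l,[(np.round(d['pixel']).tolist(),round(d['p'],2)) for d in ctrl.place_of(c,l)][:4])
E
```

```text
{'time': 0.0, 'q': [-1.247, 0.322, -0.07, 1.452, 0.023, 1.371, -0.057], 'joint_velocities': [-0.001, 0.001, 0.001, 0.001, 0.0, -0.001, -0.0], 'effort': [-0.001, -49.128, -0.404, -31.253, -0.064, 0.044, 0.0], 'tcp_pos': [0.198, 0.619, 0.235], 'tool_rot': [[0.952, -0.0, 0.305], [-0.305, -0.002, 0.952], [0.0, -1.0, -0.002]], 'ft_force': [0.253, -0.862, 0.234], 'moment': [-0.009, 0.04, 0.032], 'finger_gap': 0.087}
scene [[447.1, 0.0, 273.5], [0.0, 447.1, 218.5], [0.0, 0.0, 1.0]] [[-0.0711, 0.9975, 0.0, 0.0241], [0.7002, 0.0499, -0.7122, -0.3625], [-0.7104, -0.0506, -0.7019, 1.4086], [0.0, 0.0, 0.0, 1.0]]
nut_center [([227.0, 200.0], 0.95), ([200.0, 213.0], 0.91), ([244.0, 461.0], 0.63), ([180.0, 184.0], 0.62)]
stud_seat [([227.0, 310.0], 0.8)]
stud_tip [([215.0, 306.0], 0.55)]
rod_foot [([318.0, 314.0], 0.82)]
thread_top [([226.0, 307.0], 0.79)]
beaker_center [([245.0, 458.0], 0.69)]
jar_center [([252.0, 90.0], 0.82)]
rotor_center [([195.0, 408.0], 0.62)]
top [[412.6, 0.0, 282.3], [0.0, 412.6, 210.4], [0.0, 0.0, 1.0]] [[-0.0429, -0.9991, 0.0013, 0.0632], [-0.9715, 0.0414, -0.2334, 0.6139], [0.2332, -0.0113, -0.9724, 0.8303], [0.0, 0.0, 0.0, 1.0]]
nut_center [([233.0, 369.0], 0.77), ([273.0, 362.0], 0.72), ([297.0, 398.0], 0.54), ([307.0, 329.0], 0.54)]
stud_seat [([236.0, 260.0], 0.93)]
stud_tip [([235.0, 260.0], 0.82)]
rod_foot [([141.0, 249.0], 0.79)]
thread_top [([233.0, 259.0], 0.55)]
beaker_center [([221.0, 119.0], 0.76)]
jar_center [([179.0, 446.0], 0.92)]
rotor_center [([302.0, 150.0], 0.57)]
wrist [[320.8, 0.0, 285.2], [0.0, 320.8, 207.9], [0.0, 0.0, 1.0]] [[-0.0004, 0.9606, 0.2778, -0.0764], [0.0, -0.2778, 0.9606, -0.1483], [1.0, 0.0004, 0.0001, -0.0], [0.0, 0.0, 0.0, 1.0]]
nut_center []
stud_seat []
stud_tip []
rod_foot []
thread_top []
beaker_center []
jar_center []
rotor_center []
```

View pics/scene0.png

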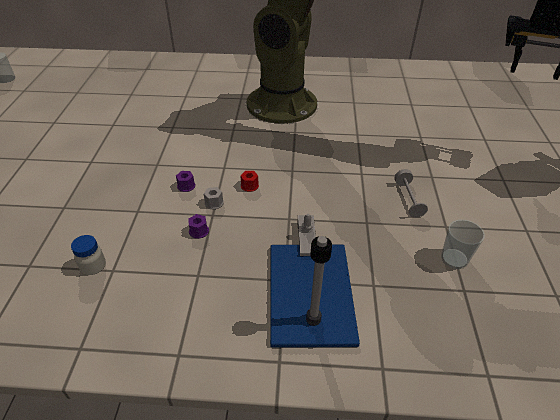

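View pics/top0.png

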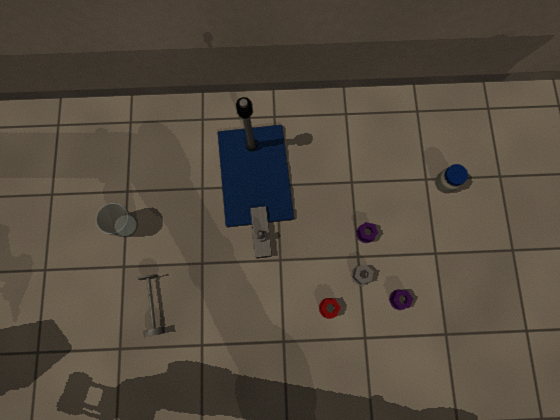

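View pics/wrist0.png

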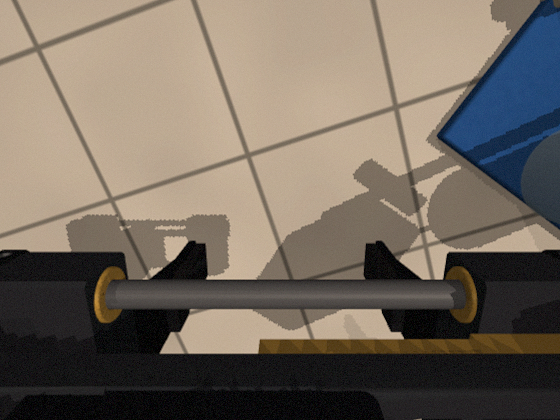

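The steel nut is at scene pixel (row 198, col 213) and top pixel (273, 363), with purple and red look-alikes around it. The stud is at scene (222, 307) and top (236, 261). I'll triangulate both.

```bash
cat >> h.py <<'E'
def tri(ps,pt):
    S=ctrl.grab_frame('scene');T=ctrl.grab_frame('top')
    return tri2(S,ps,T,pt)
def ray(K,W,p):
    R=W[:3,:3];t=W[:3,3]; d=R.T@np.linalg.solve(K,[p[1],p[0],1]); return -R.T@t,d/np.linalg.norm(d)
def atz(f,p,z):
    o,d=ray(f['intrinsics'],np.array(f['world_to_cam']),p); return o+d*(z-o[2])/d[2]
def proj(f,P):
    W=np.array(f['world_to_cam']);c=W[:3,:3]@np.array(P)+W[:3,3];u=f['intrinsics']@c/c[2];return u[1],u[0]
def wristW(f,o):
    X=np.eye(4);X[:3,:3]=o['tool_rot'];X[:3,3]=o['tcp_pos'];return np.linalg.inv(X@np.array(f['hand_eye']))
E
python3 - <<'E'
from h import *
S=ctrl.grab_frame('scene');T=ctrl.grab_frame('top')
for n,s,t,z in [('nut',(200,213),(273,362),.017),('seat',(227,310),(236,260),.024),('tip',(215,306),(235,260),.068),('rod',(318,314),(141,249),.014),('jar',(252,90),(179,446),.035),('beaker',(245,458),(221,119),.0425),('rotor',(195,408),(302,150),.022)]:
    print(n,atz(S,s,z).round(4),atz(T,t,z).round(4))
for n,f,(r,c),k in [('a',S,(225,307),(160,120)),('b',T,(240,262),(160,120)),('c',S,(198,213),(60,60)),('d',T,(273,363),(60,60))]:
    i=f['img'][max(0,r-40):r+40,c-50:c+50]; i=cv2.resize(i,None,fx=7,fy=7,interpolation=cv2.INTER_CUBIC); i=np.clip(i.astype(float)*1.5,0,255).astype(np.uint8);save('z'+n,i)
E
```

```text
nut [ 0.4821 -0.1338  0.017 ] [ 0.4773 -0.1364  0.017 ]
seat [0.5623 0.0967 0.024 ] [0.57   0.0895 0.024 ]
tip [0.5703 0.0858 0.068 ] [0.5644 0.0874 0.068 ]
rod [0.7891 0.1077 0.014 ] [0.8069 0.1096 0.014 ]
jar [ 0.6774 -0.3548  0.035 ] [ 0.6839 -0.3472  0.035 ]
beaker [0.6108 0.4018 0.0425] [0.6144 0.4043 0.0425]
rotor [0.4369 0.3285 0.022 ] [0.4338 0.3354 0.022 ]
```

View pics/za.png

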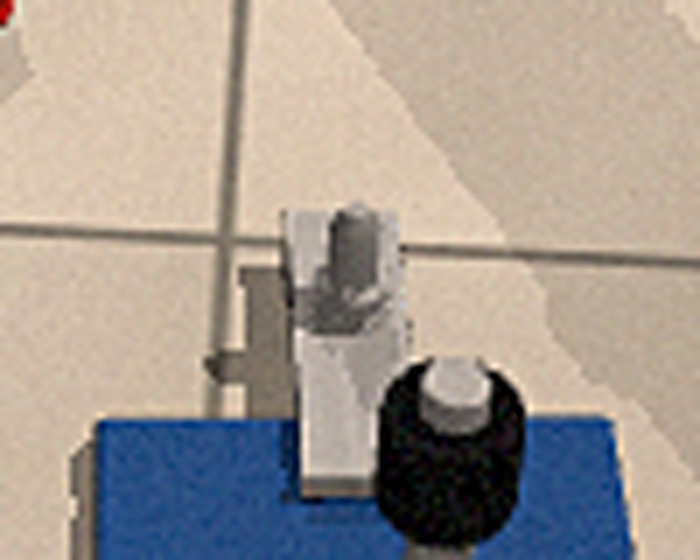

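View pics/zb.png

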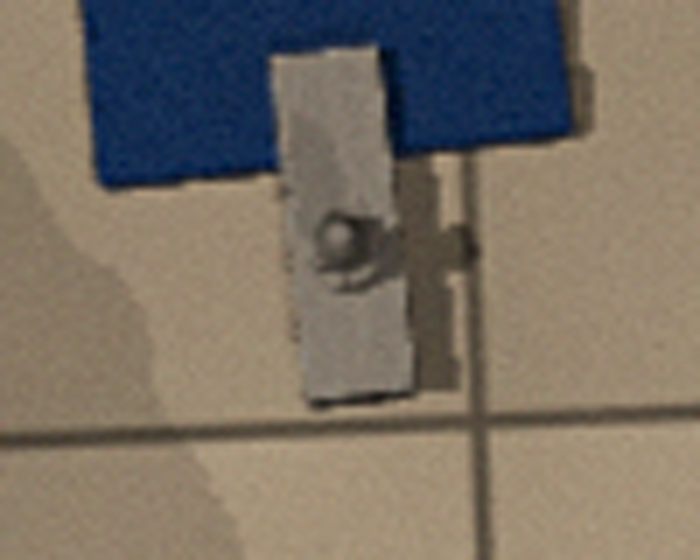

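View pics/zd.png

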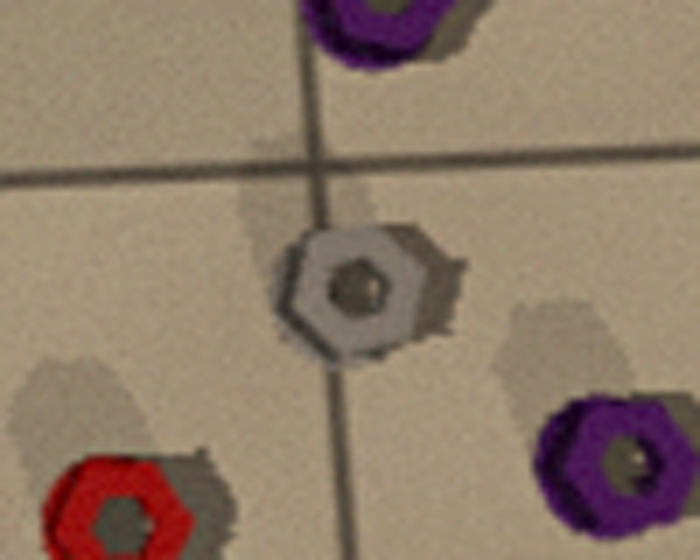

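Request:
{"fn": "carry_out", "kwargs": {"steps": [{"linear": [0.022,-0.032,0]},{"linear": [0.022,-0.032,0]},{"linear": [0.022,-0.032,0]},{"linear": [0.022,-0.032,0]},{"linear": [0.022,-0.032,0]},{"linear": [0.022,-0.032,0]},{"linear": [0.022,-0.032,0]},{"linear": [0.022,-0.032,0]},{"linear": [0.022,-0.032,0]},{"linear": [0.022,-0.032,0]},{"linear": [0.022,-0.032,0]},{"linear": [0.022,-0.032,0]}]}}

```text
invalid input
```

Request:
{"fn": "carry_out", "kwargs": {"steps": [{"linear": [0.022,-0.032,0]},{"linear": [0.022,-0.032,0]},{"linear": [0.022,-0.032,0]},{"linear": [0.022,-0.032,0]},{"linear": [0,0,0]},{"linear": [0,0,0]},{"linear": [0,0,0]}]}}

```text
invalid input
```

```bash
python3 - <<'E'
from h import *
o=ctrl.get_obs();f=ctrl.grab_frame('wrist');save('w1',f['img'])
print(o['time'],o['tcp_pos'],o['q'].round(3) if hasattr(o['q'],'round') else o['q'],np.round(o['tool_rot'],3).tolist(),o['ft_force'])
f['world_to_cam']=wristW(f,o)
for l,z in [('stud_seat',.024),('thread_top',.038),('stud_tip',.068)]:
    for d in ctrl.place_of('wrist',l)[:2]: print(l,np.round(d['pixel'],1),round(d['p'],2),atz(f,d['pixel'],z).round(4))
E
```

```text
1.45 [0.19818599 0.61907195 0.23656958] [-1.247  0.321 -0.07   1.45   0.023  1.371 -0.057] [[0.952, 0.0, 0.305], [-0.305, 0.0, 0.952], [0.0, -1.0, 0.0]] [ 0.18781503  0.95365012 -0.04224482]
```

View pics/w1.png

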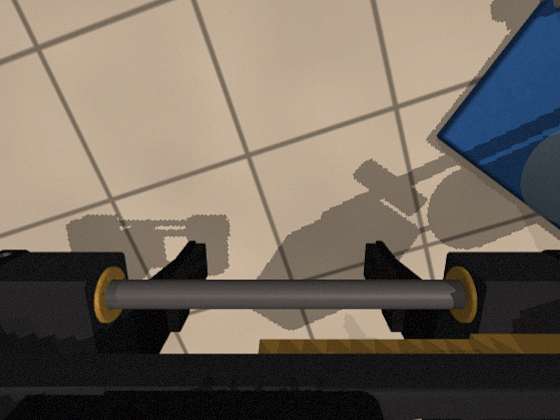

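The call was refused, so every row needs all three keys.

Request:
{"fn": "carry_out", "kwargs": {"steps": [{"claw": 0.087,"linear": [0.022,-0.032,0],"turn": 0},{"claw": 0.087,"linear": [0.022,-0.032,0],"turn": 0},{"claw": 0.087,"linear": [0.022,-0.032,0],"turn": 0},{"claw": 0.087,"linear": [0.022,-0.032,0],"turn": 0},{"claw": 0.087,"linear": [0.022,-0.032,0],"turn": 0},{"claw": 0.087,"linear": [0.022,-0.032,0],"turn": 0},{"claw": 0.087,"linear": [0.022,-0.032,0],"turn": 0},{"claw": 0.087,"linear": [0.022,-0.032,0],"turn": 0},{"claw": 0.087,"linear": [0.022,-0.032,0],"turn": 0},{"claw": 0.087,"linear": [0.022,-0.032,0],"turn": 0},{"claw": 0.087,"linear": [0.022,-0.032,0],"turn": 0},{"claw": 0.087,"linear": [0.022,-0.032,0],"turn": 0}]}}

```text
time: 2.65
tcp_pos: [0.463, 0.2334, 0.237]
tool_rot: [[0.952, 0.001, 0.305], [-0.305, 0.001, 0.952], [0.001, -1.0, 0.001]]
ft_force: [1.2, 1.2, 0.7]
finger_gap: 0.0869
```

Request:
{"fn": "carry_out", "kwargs": {"steps": [{"claw": 0.087,"linear": [0.022,-0.032,0],"turn": 0},{"claw": 0.087,"linear": [0.022,-0.032,0],"turn": 0},{"claw": 0.087,"linear": [0.022,-0.032,0],"turn": 0},{"claw": 0.087,"linear": [0.022,-0.032,0],"turn": 0},{"claw": 0.087,"linear": [0,0,0],"turn": 0},{"claw": 0.087,"linear": [0,0,0],"turn": 0}]}}

```text
time: 3.15
tcp_pos: [0.5512, 0.1041, 0.2366]
tool_rot: [[0.951, 0.0, 0.31], [-0.31, -0.001, 0.951], [0.001, -1.0, -0.001]]
ft_force: [-0.1, 1.7, 0.1]
finger_gap: 0.0869
```

```bash
python3 - <<'E'
from h import *
o=ctrl.get_obs();f=ctrl.grab_frame('wrist');save('w2',f['img'])
print(o['time'],o['tcp_pos'],o['q'].round(3),o['joint_velocities'].round(3),np.round(o['tool_rot'],3).tolist(),o['ft_force'])
f['world_to_cam']=wristW(f,o)
for l,z in [('stud_seat',.024),('thread_top',.038),('stud_tip',.068)]:
    for d in ctrl.place_of('wrist',l)[:2]: print(l,np.round(d['pixel'],1),round(d['p'],2),atz(f,d['pixel'],z).round(4))
i=f['img'][140:260,220:360]; save('w2z',cv2.resize(i,None,fx=5,fy=5,interpolation=cv2.INTER_CUBIC))
E
```

```text
3.15 [0.55117811 0.10405668 0.23663648] [-0.601  0.131  0.403  1.691 -0.052  1.33   1.067] [-0.041 -0.014 -0.065  0.017 -0.024  0.005 -0.01 ] [[0.951, 0.0, 0.31], [-0.31, -0.001, 0.951], [0.001, -1.0, -0.001]] [-0.07517459  1.71593324  0.10103227]
stud_seat [202.3 276.4] 0.56 [0.5682 0.0876 0.024 ]
thread_top [204.5 273.6] 0.83 [0.5662 0.0853 0.038 ]
stud_tip [209.7 275.4] 0.85 [0.5644 0.089  0.068 ]
```

View pics/w2.png

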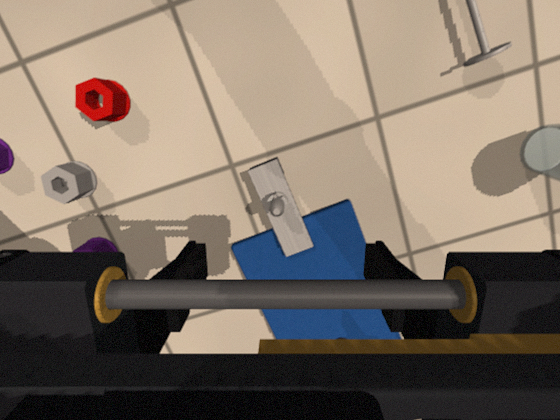

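View pics/w2z.png

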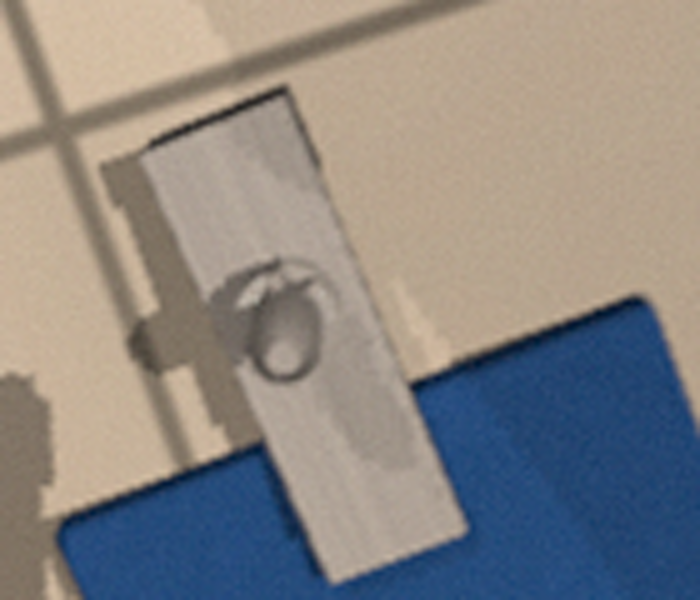

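Stud tip shows at wrist pixel (211, 277), which puts the stud at about (0.565, 0.088). Next I'll look at the nut from above.

Request:
{"fn": "carry_out", "kwargs": {"steps": [{"claw": 0.087,"linear": [-0.01,-0.034,-0.01],"turn": 0},{"claw": 0.087,"linear": [-0.01,-0.034,-0.01],"turn": 0},{"claw": 0.087,"linear": [-0.01,-0.034,-0.01],"turn": 0},{"claw": 0.087,"linear": [-0.01,-0.034,-0.01],"turn": 0},{"claw": 0.087,"linear": [-0.01,-0.034,-0.01],"turn": 0},{"claw": 0.087,"linear": [-0.01,-0.034,-0.01],"turn": 0},{"claw": 0.087,"linear": [-0.01,-0.034,-0.01],"turn": 0},{"claw": 0.087,"linear": [0,0,0],"turn": 0},{"claw": 0.087,"linear": [0,0,0],"turn": 0}]}}

```text
time: 4.1
tcp_pos: [0.4793, -0.1315, 0.1663]
tool_rot: [[0.952, -0.0, 0.307], [-0.307, 0.001, 0.952], [-0.001, -1.0, 0.001]]
ft_force: [-0.1, 1.0, 0.2]
finger_gap: 0.0868
```

```bash
python3 - <<'E'
from h import *
o=ctrl.get_obs();f=ctrl.grab_frame('wrist');save('w3',f['img'])
print(o['time'],o['tcp_pos'],o['q'].round(3),o['joint_velocities'].round(3),np.round(o['tool_rot'],3).tolist(),o['ft_force'])
f['world_to_cam']=wristW(f,o)
for d in ctrl.place_of('wrist','nut_center')[:4]: print(np.round(d['pixel'],1),round(d['p'],2),atz(f,d['pixel'],.017).round(4))
P=[.479,-.136,.017];r,c=map(int,proj(f,P));print(r,c)
i=f['img'][r-60:r+60,c-70:c+70]; save('w3z',cv2.resize(i,None,fx=5,fy=5,interpolation=cv2.INTER_CUBIC))
np.savez('w3.npz',K=f['intrinsics'],W=f['world_to_cam'],r=r,c=c)
E
```

```text
4.1 [ 0.4792746  -0.13152832  0.16632552] [-0.365  0.036  0.597  1.933 -0.023  1.179  1.499] [-0.033  0.007 -0.056 -0.024 -0.023 -0.    -0.009] [[0.952, -0.0, 0.307], [-0.307, 0.001, 0.952], [-0.001, -1.0, 0.001]] [-0.11965454  1.03894612  0.22025584]
[194.2 278.4] 0.89 [ 0.4735 -0.1364  0.017 ]
[284.6 288. ] 0.76 [ 0.5681 -0.157   0.017 ]
[159.5 170.3] 0.71 [ 0.4114 -0.2213  0.017 ]
[ 94.1 337.7] 0.57 [ 0.4037 -0.0588  0.017 ]
199 280
```

View pics/w3.png

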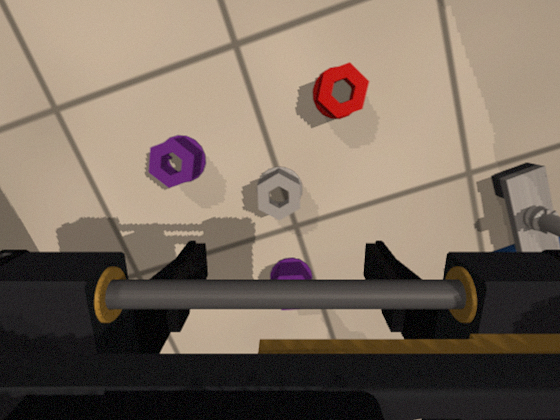

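View pics/w3z.png

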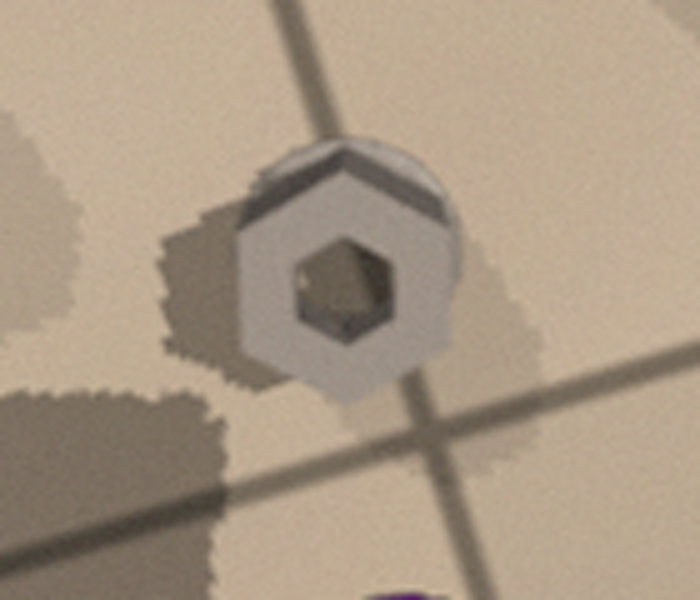

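The steel nut's top face is centred near (197, 279). Its flats face left and right in the picture, so they already lie close to the jaw direction. I'll fit it exactly.

```bash
python3 - <<'E'
from h import *
d=np.load('w3.npz');f=dict(intrinsics=d['K'],world_to_cam=d['W'])
pts=[(238,232),(240,352),(345,403),(450,345),(447,230),(345,172)]
P=np.array([atz(f,(d['r']-60+(y+.5)/5-.5,d['c']-70+(x+.5)/5-.5),.034)[:2] for x,y in pts])
c=P.mean(0);print(c.round(4),np.linalg.norm(P-c,axis=1).round(4))
a=np.degrees(np.arctan2(*(P-c).T[::-1]));print(a.round(1),'corner ang mod60',(np.mod(a-a[0]+30,60)-30+a[0]).mean()%60)
inn=[(297,262),(300,318),(347,343),(392,318),(393,265),(345,238)]
P=np.array([atz(f,(d['r']-60+(y+.5)/5-.5,d['c']-70+(x+.5)/5-.5),.034)[:2] for x,y in inn]);print(P.mean(0).round(4))
E
```

```text
[ 0.4718 -0.1355] [0.0217 0.0223 0.0214 0.0218 0.0215 0.0215]
[-137.4  -76.5  -17.8   44.   103.1  161.4] corner ang mod60 42.79855253056397
[ 0.472  -0.1352]
```

Request:
{"fn": "carry_out", "kwargs": {"steps": [{"claw": 0.087,"linear": [0,0,0],"turn": -0.1225},{"claw": 0.087,"linear": [0,0,0],"turn": -0.1225},{"claw": 0.087,"linear": [0,0,0],"turn": -0.1225},{"claw": 0.087,"linear": [0,0,0],"turn": -0.1225},{"claw": 0.087,"linear": [0,0,0],"turn": -0.1225},{"claw": 0.087,"linear": [0,0,0],"turn": -0.1225},{"claw": 0.087,"linear": [0,0,0],"turn": -0.1225},{"claw": 0.087,"linear": [0,0,0],"turn": -0.1225},{"claw": 0.087,"linear": [0,0,0],"turn": -0.1225},{"claw": 0.087,"linear": [0,0,0],"turn": -0.1225},{"claw": 0.087,"linear": [0,0,0],"turn": -0.1225},{"claw": 0.087,"linear": [0,0,0],"turn": -0.1225}]}}

```text
time: 5.2
tcp_pos: [0.4813, -0.1283, 0.167]
tool_rot: [[-0.209, 0.001, 0.978], [-0.978, 0.0, -0.209], [-0.0, -1.0, 0.001]]
ft_force: [0.6, -0.8, -1.6]
finger_gap: 0.0869
```

Request:
{"fn": "carry_out", "kwargs": {"steps": [{"claw": 0.07,"linear": [0,0,0],"turn": -0.1225},{"claw": 0.07,"linear": [0,0,0],"turn": -0.1225},{"claw": 0.07,"linear": [0,0,0],"turn": -0.1225},{"claw": 0.07,"linear": [0,0,0],"turn": -0.1225},{"claw": 0.07,"linear": [0,0,0],"turn": -0.1225},{"claw": 0.07,"linear": [0,0,0],"turn": 0},{"claw": 0.07,"linear": [0,0,0],"turn": 0}]}}

```text
time: 5.78
tcp_pos: [0.481, -0.1291, 0.1669]
tool_rot: [[-0.727, 0.001, 0.686], [-0.686, 0.0, -0.727], [-0.001, -1.0, 0.0]]
ft_force: [0.5, 0.7, -0.3]
finger_gap: 0.0698
```

```bash
python3 - <<'E'
from h import *
o=ctrl.get_obs();f=ctrl.grab_frame('wrist');save('w4',f['img'])
print(o['time'],o['tcp_pos'],o['q'].round(3),o['joint_velocities'].round(3),np.round(o['tool_rot'],3).tolist(),o['ft_force'])
f['world_to_cam']=wristW(f,o)
for d in ctrl.place_of('wrist','nut_center')[:4]: print(np.round(d['pixel'],1),round(d['p'],2),atz(f,d['pixel'],.017).round(4))
P=[.473,-.1355,.017];r,c=map(int,proj(f,P));print(r,c)
i=f['img'][r-60:r+60,c-70:c+70]; save('w4z',cv2.resize(i,None,fx=5,fy=5,interpolation=cv2.INTER_CUBIC))
np.savez('w4.npz',K=f['intrinsics'],W=f['world_to_cam'],r=r,c=c)
E
```

```text
5.7833 [ 0.48096757 -0.12907705  0.1668937 ] [-0.414  0.037  0.641  1.933 -0.024  1.179 -0.578] [ 0.009 -0.002  0.009  0.001  0.003 -0.     0.014] [[-0.727, 0.001, 0.686], [-0.686, 0.0, -0.727], [-0.001, -1.0, 0.0]] [ 0.46696466  0.66118843 -0.32395143]
[296.  299.4] 0.95 [ 0.4137 -0.2131  0.017 ]
[150.5 367. ] 0.91 [ 0.5652 -0.153   0.017 ]
[205.  174.7] 0.78 [ 0.4024 -0.0564  0.017 ]
[210.2 283.8] 0.57 [ 0.471  -0.1366  0.017 ]
207 284
```

View pics/w4z.png

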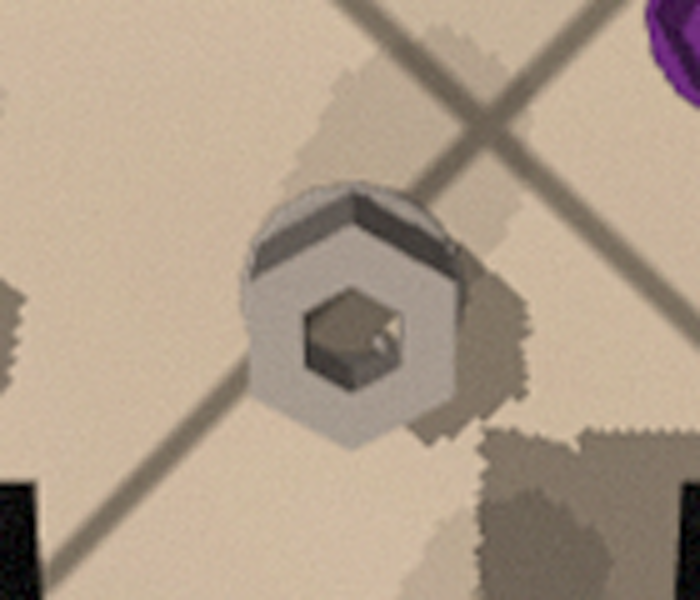

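```bash
python3 - <<'E'
from h import *
d=np.load('w4.npz');f=dict(intrinsics=d['K'],world_to_cam=d['W'])
pts=[(250,278),(250,400),(352,450),(455,395),(457,275),(352,223)]
P=np.array([atz(f,(d['r']-60+(y+.5)/5-.5,d['c']-70+(x+.5)/5-.5),.034)[:2] for x,y in pts])
c=P.mean(0);print(c.round(4),np.linalg.norm(P-c,axis=1).round(4))
a=np.degrees(np.arctan2(*(P-c).T[::-1]));print('flat',((np.mod(a-a[0]+30,60)-30+a[0]).mean()+30)%60)
E
```

```text
[ 0.4721 -0.136 ] [0.0219 0.0226 0.022  0.022  0.0224 0.0217]
flat 13.805677349367329
```

Request:
{"fn": "carry_out", "kwargs": {"steps": [{"claw": 0.06,"linear": [-0.003,-0.0023,0],"turn": 0},{"claw": 0.06,"linear": [-0.003,-0.0022,-0.02],"turn": 0},{"claw": 0.06,"linear": [-0.003,-0.0022,-0.03],"turn": 0},{"claw": 0.06,"linear": [0,0,-0.03],"turn": 0},{"claw": 0.06,"linear": [0,0,-0.02],"turn": 0},{"claw": 0.06,"linear": [0,0,0],"turn": 0},{"claw": 0.06,"linear": [0,0,0],"turn": 0}]}}

```text
time: 6.47
tcp_pos: [0.4703, -0.1377, 0.0662]
tool_rot: [[-0.732, -0.002, 0.682], [-0.682, -0.0, -0.732], [0.002, -1.0, -0.001]]
ft_force: [1.3, -0.3, 0.3]
finger_gap: 0.06
```

Request:
{"fn": "carry_out", "kwargs": {"steps": [{"claw": 0.06,"linear": [0.001,0.001,-0.015],"turn": 0},{"claw": 0.06,"linear": [0,0,-0.015],"turn": 0},{"claw": 0.06,"linear": [0,0,-0.013],"turn": 0},{"claw": 0.06,"linear": [0,0,0],"turn": 0},{"claw": 0.06,"linear": [0,0,0],"turn": 0}]}}

```text
time: 6.88
tcp_pos: [0.473, -0.1368, 0.0248]
tool_rot: [[-0.732, 0.001, 0.681], [-0.681, -0.0, -0.732], [-0.001, -1.0, 0.001]]
ft_force: [-0.2, -0.3, -0.1]
finger_gap: 0.0601
```

Request:
{"fn": "carry_out", "kwargs": {"steps": [{"claw": 0.03,"linear": [0,0,-0.002],"turn": 0},{"claw": 0.03,"linear": [0,0,0],"turn": 0},{"claw": 0.03,"linear": [0,0,0],"turn": 0},{"claw": 0.03,"linear": [0,0,0],"turn": 0},{"claw": 0.03,"linear": [0,0,0],"turn": 0},{"claw": 0.03,"linear": [0,0,0],"turn": 0},{"claw": 0.03,"linear": [0,0,0],"turn": 0}]}}

```text
time: 7.47
tcp_pos: [0.4725, -0.1365, 0.0221]
tool_rot: [[-0.732, 0.001, 0.681], [-0.681, 0.0, -0.732], [-0.001, -1.0, 0.0]]
ft_force: [-1.9, 0.8, 5.7]
finger_gap: 0.0378
```

Request:
{"fn": "carry_out", "kwargs": {"steps": [{"claw": 0.03,"linear": [0,0,0.01],"turn": 0},{"claw": 0.03,"linear": [0,0,0.03],"turn": 0},{"claw": 0.03,"linear": [0,0,0.03],"turn": 0},{"claw": 0.03,"linear": [0,0,0.03],"turn": 0},{"claw": 0.03,"linear": [0.013,0.032,0],"turn": 0},{"claw": 0.03,"linear": [0.013,0.032,0],"turn": 0},{"claw": 0.03,"linear": [0.013,0.032,0],"turn": 0},{"claw": 0.03,"linear": [0.013,0.032,0],"turn": 0},{"claw": 0.03,"linear": [0.013,0.032,0],"turn": 0},{"claw": 0.03,"linear": [0.013,0.032,0],"turn": 0},{"claw": 0.03,"linear": [0.013,0.03,0],"turn": 0},{"claw": 0.03,"linear": [0,0,0],"turn": 0}]}}

```text
time: 8.47
tcp_pos: [0.5646, 0.0943, 0.1215]
tool_rot: [[-0.725, 0.002, 0.688], [-0.688, 0.003, -0.725], [-0.003, -1.0, -0.001]]
ft_force: [-0.3, 0.4, -2.5]
finger_gap: 0.0378
```

Request:
{"fn": "carry_out", "kwargs": {"steps": [{"claw": 0.03,"linear": [0,0,0],"turn": 0}]}}

```text
time: 8.55
tcp_pos: [0.5631, 0.0878, 0.1213]
tool_rot: [[-0.729, -0.001, 0.685], [-0.685, -0.001, -0.729], [0.001, -1.0, 0.0]]
ft_force: [-0.2, -1.2, -1.1]
finger_gap: 0.038
```

```bash
python3 - <<'E'
from h import *
o=ctrl.get_obs();f=ctrl.grab_frame('wrist');save('w5',f['img']);t=ctrl.grab_frame('top');s=ctrl.grab_frame('scene')
print(o['time'],o['tcp_pos'],o['q'].round(3),o['joint_velocities'].round(3),np.round(o['tool_rot'],3).tolist(),o['ft_force'],o['finger_gap'])
f['world_to_cam']=wristW(f,o)
print(proj(f,[.5655,.088,.068]))
def z(f,P,n,h=40):
    r,c=map(int,proj(f,P));i=f['img'][max(0,r-h):r+h,c-50:c+50];save(n,cv2.resize(i,None,fx=6,fy=6,interpolation=cv2.INTER_CUBIC))
z(t,[.5655,.088,.1],'t5');z(s,[.5655,.088,.1],'s5')
E
```

```text
8.55 [0.56310433 0.08779007 0.12129021] [-0.63   0.253  0.492  1.81  -0.132  1.112 -0.91 ] [ 0.034 -0.022  0.056  0.035  0.026  0.006  0.006] [[-0.729, -0.001, 0.685], [-0.685, -0.001, -0.729], [0.001, -1.0, 0.0]] [-0.18492785 -1.23712989 -1.10133858] 0.037977531544260465
(np.float64(230.757975745781), np.float64(287.4889162560301))
```

View pics/w5.png

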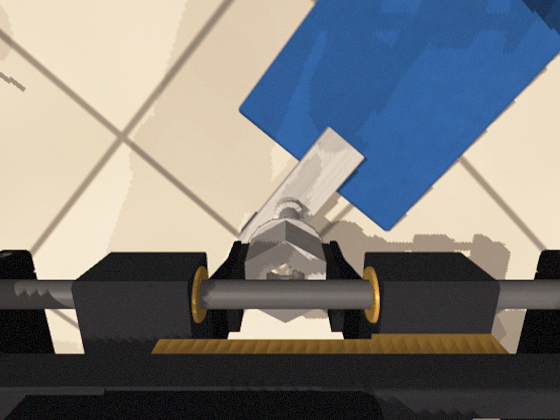

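View pics/s5.png

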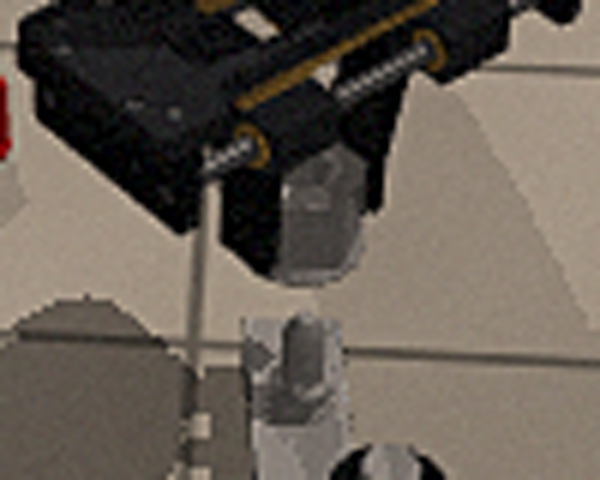

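```bash
python3 - <<'E'
from h import *
S=ctrl.grab_frame('scene');T=ctrl.grab_frame('top')
print(atz(S,(215,308),.068),atz(T,(233.9,260.6),.068))
f=ctrl.grab_frame('wrist');o=ctrl.get_obs()
W2=dict(f)
o2=dict(tcp_pos=[0.55118,0.10406,0.23664],tool_rot=[[0.951,0.0,0.31],[-0.31,-0.001,0.951],[0.001,-1.0,-0.001]])
W2['world_to_cam']=wristW(f,o2); print(atz(W2,(211.2,276.5),.068),atz(W2,(201,276.5),.038))
f['world_to_cam']=wristW(f,o);print(o['tcp_pos'])
for l,z in [('stud_seat',.024),('thread_top',.038),('stud_tip',.068)]:
    for d in ctrl.place_of('wrist',l)[:2]: print(l,np.round(d['pixel'],1),round(d['p'],2),atz(f,d['pixel'],z).round(4))
i=f['img'][170:260,230:350];save('w5z',cv2.resize(i,None,fx=6,fy=6,interpolation=cv2.INTER_CUBIC))
for z in (.038,.05,.024): print(proj(f,[.5655,.089,z]))
E
```

```text
[0.57004189 0.09001483 0.068     ] [0.56671471 0.08607101 0.068     ]
[0.56620307 0.08930614 0.068     ] [0.56325707 0.08941551 0.038     ]
[0.56296544 0.08381105 0.12172175]
stud_seat [207.1 283.8] 0.79 [0.5663 0.0885 0.024 ]
thread_top [213.6 283.6] 0.6 [0.5654 0.0878 0.038 ]
(np.float64(212.48870793118817), np.float64(282.517057460881))
(np.float64(217.3648148560968), np.float64(282.37572357890133))
(np.float64(207.3545817949418), np.float64(282.6658700256142))
```

View pics/w5z.png

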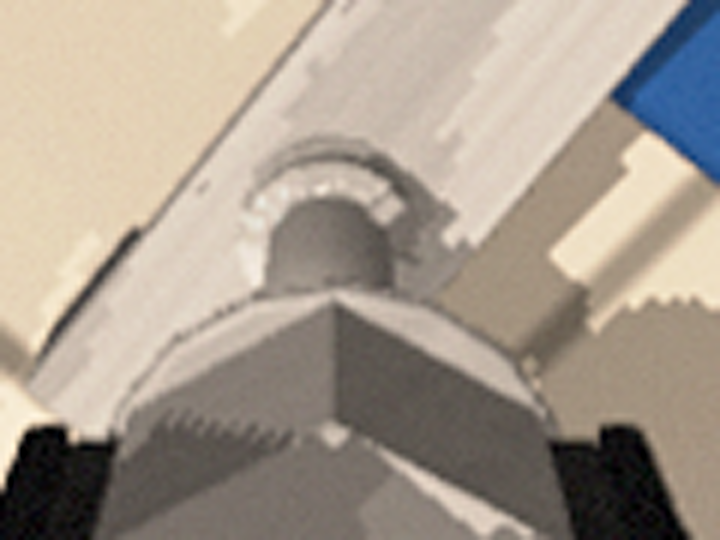

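Request:
{"fn": "carry_out", "kwargs": {"steps": [{"claw": 0.03,"linear": [0.003,0.004,0],"turn": 0},{"claw": 0.03,"linear": [0,0,-0.01],"turn": 0},{"claw": 0.03,"linear": [0,0,-0.01],"turn": 0},{"claw": 0.03,"linear": [0,0,-0.005],"turn": 0},{"claw": 0.03,"linear": [0,0,0],"turn": 0},{"claw": 0.03,"linear": [0,0,0],"turn": 0},{"claw": 0.03,"linear": [0,0,0],"turn": 0}]}}

```text
time: 9.58
tcp_pos: [0.5663, 0.0892, 0.0966]
tool_rot: [[-0.732, 0.0, 0.681], [-0.681, -0.0, -0.732], [0.0, -1.0, 0.0]]
ft_force: [-1.1, -0.4, -1.5]
finger_gap: 0.0378
```

```bash
cat > look.py <<'E'
import sys
from h import *
n=sys.argv[1]
o=ctrl.get_obs();T=ctrl.grab_frame('top');S=ctrl.grab_frame('scene')
print(round(o['time'],2),o['tcp_pos'].round(4),'yaw',np.degrees(np.arctan2(o['tool_rot'][1][2],o['tool_rot'][0][2])).round(1),'q7',o['q'][6].round(3),o['ft_force'].round(1),o['moment'].round(2),o['finger_gap'].round(4))
ims=[]
for f in (S,T):
    r,c=map(int,proj(f,[.566,.088,.06])); ims.append(cv2.resize(f['img'][r-35:r+35,c-35:c+35],None,fx=5.6,fy=5.6,interpolation=cv2.INTER_CUBIC))
save(n,np.hstack(ims))
E
python3 look.py l1
```

```text
Traceback (most recent call last):
  File "look.py", line 5, in <module>
    print(round(o['time'],2),o['tcp_pos'].round(4),'yaw',np.degrees(np.arctan2(o['tool_rot'][1][2],o['tool_rot'][0][2])).round(1),'q7',o['q'][6].round(3),o['ft_force'].round(1),o['moment'].round(2),o['finger_gap'].round(4))
                                                                                                                                                                                                      ^^^^^^^^^^^^^^^^^^^^^
AttributeError: 'float' object has no attribute 'round'
```

```bash
sed -i "s/o\['finger_gap'\].round(4)/round(o['finger_gap'],4)/" look.py; python3 look.py l1
```

```text
9.68 [0.5665 0.0894 0.097 ] yaw -47.1 q7 -0.9 [-0.3 -0.2 -0.9] [-0.09  0.11 -0.04] 0.0379
```

View pics/l1.png

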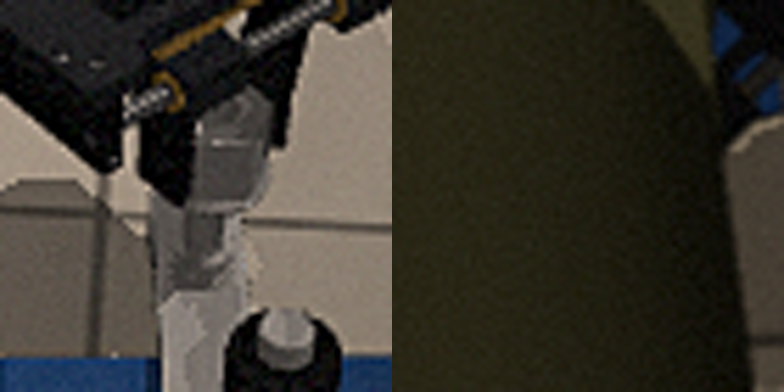

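Request:
{"fn": "carry_out", "kwargs": {"steps": [{"claw": 0.03,"linear": [0,-0.001,-0.004],"turn": 0},{"claw": 0.03,"linear": [0,0,-0.004],"turn": 0},{"claw": 0.03,"linear": [0,0,-0.004],"turn": 0},{"claw": 0.03,"linear": [0,0,0],"turn": 0}]}}

```text
time: 10.12
tcp_pos: [0.5654, 0.0883, 0.0834]
tool_rot: [[-0.732, -0.002, 0.681], [-0.681, -0.001, -0.732], [0.002, -1.0, -0.001]]
ft_force: [-0.0, 0.0, -2.3]
finger_gap: 0.038
```

Request:
{"fn": "carry_out", "kwargs": {"steps": [{"claw": 0.03,"linear": [0,0,-0.004],"turn": 0},{"claw": 0.03,"linear": [0,0,-0.004],"turn": 0},{"claw": 0.03,"linear": [0,0,0],"turn": 0},{"claw": 0.03,"linear": [0,0,0],"turn": 0}]}}

```text
time: 10.45
tcp_pos: [0.5659, 0.0883, 0.0762]
tool_rot: [[-0.732, -0.001, 0.681], [-0.681, -0.0, -0.732], [0.001, -1.0, -0.0]]
ft_force: [0.2, -0.1, -1.9]
finger_gap: 0.0377
```

Request:
{"fn": "carry_out", "kwargs": {"steps": [{"claw": 0.03,"linear": [0,0,-0.003],"turn": 0},{"claw": 0.03,"linear": [0,0,-0.003],"turn": 0},{"claw": 0.03,"linear": [0,0,-0.003],"turn": 0},{"claw": 0.03,"linear": [0,0,0],"turn": 0}]}}

```text
time: 10.78
tcp_pos: [0.5657, 0.0883, 0.0668]
tool_rot: [[-0.732, -0.001, 0.681], [-0.681, -0.0, -0.732], [0.001, -1.0, -0.0]]
ft_force: [0.2, -1.3, -2.4]
finger_gap: 0.0379
```

Request:
{"fn": "carry_out", "kwargs": {"steps": [{"claw": 0.03,"linear": [0,0,-0.003],"turn": 0},{"claw": 0.03,"linear": [0,0,-0.002],"turn": 0},{"claw": 0.03,"linear": [0,0,0],"turn": 0},{"claw": 0.03,"linear": [0,0,0],"turn": 0}]}}

```text
time: 11.12
tcp_pos: [0.5662, 0.0884, 0.0625]
tool_rot: [[-0.732, -0.0, 0.681], [-0.681, -0.0, -0.732], [0.0, -1.0, 0.0]]
ft_force: [0.0, -0.1, -1.7]
finger_gap: 0.0379
```

Request:
{"fn": "carry_out", "kwargs": {"steps": [{"claw": 0.03,"linear": [0,0,-0.002],"turn": 0},{"claw": 0.03,"linear": [0,0,-0.002],"turn": 0},{"claw": 0.03,"linear": [0,0,0],"turn": 0},{"claw": 0.03,"linear": [0,0,0],"turn": 0}]}}

```text
time: 11.45
tcp_pos: [0.5661, 0.0884, 0.0585]
tool_rot: [[-0.732, -0.0, 0.681], [-0.681, -0.0, -0.732], [0.0, -1.0, 0.0]]
ft_force: [0.1, -0.2, -1.7]
finger_gap: 0.0377
```

Request:
{"fn": "carry_out", "kwargs": {"steps": [{"claw": 0.03,"linear": [0,0,-0.002],"turn": 0},{"claw": 0.03,"linear": [0,0,-0.001],"turn": 0},{"claw": 0.03,"linear": [0,0,0],"turn": 0},{"claw": 0.03,"linear": [0,0,0],"turn": 0}]}}

```text
time: 11.78
tcp_pos: [0.5665, 0.0884, 0.0561]
tool_rot: [[-0.732, 0.001, 0.681], [-0.681, 0.0, -0.732], [-0.001, -1.0, 0.0]]
ft_force: [-1.2, 0.7, 3.4]
finger_gap: 0.0376
```

Request:
{"fn": "carry_out", "kwargs": {"steps": [{"claw": 0.03,"linear": [0,0,-0.001],"turn": 0.1},{"claw": 0.03,"linear": [0,0,0],"turn": 0.1},{"claw": 0.03,"linear": [0,0,0],"turn": 0.1},{"claw": 0.03,"linear": [0,0,0],"turn": 0}]}}

```text
time: 12.12
tcp_pos: [0.5678, 0.0883, 0.0559]
tool_rot: [[-0.496, 0.003, 0.868], [-0.868, 0.001, -0.496], [-0.002, -1.0, 0.003]]
ft_force: [0.3, -1.1, 5.8]
finger_gap: 0.0382
```

Request:
{"fn": "carry_out", "kwargs": {"steps": [{"claw": 0.03,"linear": [0,0,0],"turn": 0.1},{"claw": 0.03,"linear": [0,0,0],"turn": 0.1},{"claw": 0.03,"linear": [0,0,0],"turn": 0.1},{"claw": 0.03,"linear": [0,0,0],"turn": 0}]}}

```text
time: 12.45
tcp_pos: [0.5676, 0.0885, 0.0558]
tool_rot: [[-0.218, 0.003, 0.976], [-0.976, 0.001, -0.218], [-0.001, -1.0, 0.003]]
ft_force: [0.5, 0.5, 6.4]
finger_gap: 0.0375
```

Request:
{"fn": "carry_out", "kwargs": {"steps": [{"claw": 0.03,"linear": [0,0,0],"turn": 0.1},{"claw": 0.03,"linear": [0,0,0],"turn": 0.1},{"claw": 0.03,"linear": [0,0,0],"turn": 0.1},{"claw": 0.03,"linear": [0,0,0],"turn": 0}]}}

```text
time: 12.78
tcp_pos: [0.5675, 0.0891, 0.0557]
tool_rot: [[0.079, 0.003, 0.997], [-0.997, 0.001, 0.079], [-0.001, -1.0, 0.003]]
ft_force: [2.8, 1.2, 5.8]
finger_gap: 0.0379
```

Request:
{"fn": "carry_out", "kwargs": {"steps": [{"claw": 0.03,"linear": [0,0,0],"turn": 0.1},{"claw": 0.03,"linear": [0,0,0],"turn": 0.1},{"claw": 0.03,"linear": [0,0,0],"turn": 0.1},{"claw": 0.03,"linear": [0,0,0],"turn": 0}]}}

```text
time: 13.12
tcp_pos: [0.5657, 0.0883, 0.0539]
tool_rot: [[0.368, -0.001, 0.93], [-0.93, -0.0, 0.368], [-0.0, -1.0, -0.001]]
ft_force: [0.8, -0.1, -0.9]
finger_gap: 0.0378
```

The nut dropped about 2 mm and the contact force vanished, so it's in the gap. I'll lower it into the thread.

Request:
{"fn": "carry_out", "kwargs": {"steps": [{"claw": 0.03,"linear": [0,0,-0.002],"turn": 0},{"claw": 0.03,"linear": [0,0,-0.001],"turn": 0},{"claw": 0.03,"linear": [0,0,0],"turn": 0}]}}

```text
time: 13.37
tcp_pos: [0.5657, 0.0883, 0.0509]
tool_rot: [[0.367, -0.001, 0.93], [-0.93, -0.0, 0.367], [0.0, -1.0, -0.001]]
ft_force: [0.6, -0.8, -2.7]
finger_gap: 0.0375
```

Request:
{"fn": "carry_out", "kwargs": {"steps": [{"claw": 0.03,"linear": [0,0,-0.001],"turn": 0},{"claw": 0.03,"linear": [0,0,0],"turn": 0},{"claw": 0.03,"linear": [0,0,0],"turn": 0}]}}

```text
time: 13.62
tcp_pos: [0.5658, 0.0883, 0.0503]
tool_rot: [[0.369, -0.001, 0.929], [-0.929, -0.0, 0.369], [-0.0, -1.0, -0.001]]
ft_force: [-0.4, 0.3, -2.0]
finger_gap: 0.0375
```

Request:
{"fn": "carry_out", "kwargs": {"steps": [{"claw": 0.03,"linear": [0,0,-0.001],"turn": 0},{"claw": 0.03,"linear": [0,0,0],"turn": 0},{"claw": 0.03,"linear": [0,0,0],"turn": 0}]}}

```text
time: 13.87
tcp_pos: [0.5661, 0.0883, 0.0497]
tool_rot: [[0.369, -0.0, 0.929], [-0.929, -0.0, 0.369], [-0.0, -1.0, -0.0]]
ft_force: [-0.4, -0.2, 0.2]
finger_gap: 0.0381
```

Request:
{"fn": "carry_out", "kwargs": {"steps": [{"claw": 0.03,"linear": [0,0,-0.00025],"turn": -0.1},{"claw": 0.03,"linear": [0,0,-0.00025],"turn": -0.1},{"claw": 0.03,"linear": [0,0,-0.00025],"turn": -0.1},{"claw": 0.03,"linear": [0,0,-0.00025],"turn": -0.1},{"claw": 0.03,"linear": [0,0,0],"turn": 0}]}}

```text
time: 14.28
tcp_pos: [0.5663, 0.0883, 0.0487]
tool_rot: [[-0.024, 0.0, 1.0], [-1.0, -0.0, -0.024], [0.0, -1.0, 0.0]]
ft_force: [-0.0, -0.4, -0.0]
finger_gap: 0.0376
```

```bash
python3 look.py l2
```

```text
14.28 [0.5663 0.0883 0.0487] yaw -1.4 q7 -0.119 [-0.  -0.4 -0. ] [-0.09  0.05  0.  ] 0.0376
```

View pics/l2.png

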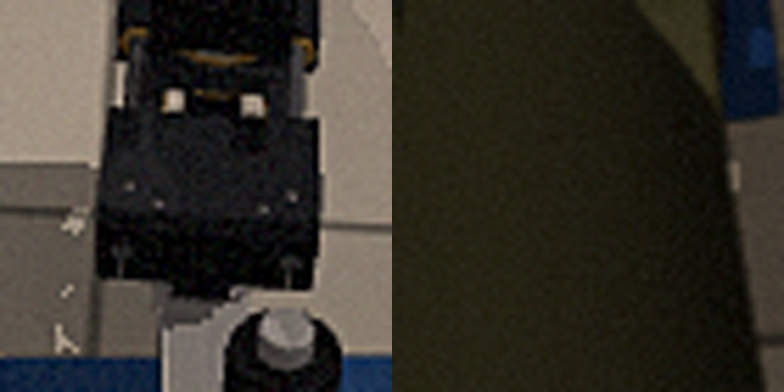

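Winding goes freely. I'll continue.

Request:
{"fn": "carry_out", "kwargs": {"steps": [{"claw": 0.03,"linear": [0,0,-0.00025],"turn": -0.1},{"claw": 0.03,"linear": [0,0,-0.00025],"turn": -0.1},{"claw": 0.03,"linear": [0,0,-0.00025],"turn": -0.1},{"claw": 0.03,"linear": [0,0,-0.00025],"turn": -0.1},{"claw": 0.03,"linear": [0,0,0],"turn": 0}]}}

```text
time: 14.8
tcp_pos: [0.5663, 0.0884, 0.0477]
tool_rot: [[-0.409, 0.0, 0.912], [-0.912, -0.0, -0.409], [-0.0, -1.0, 0.0]]
ft_force: [1.0, -0.3, 0.5]
finger_gap: 0.0378
```

Request:
{"fn": "carry_out", "kwargs": {"steps": [{"claw": 0.03,"linear": [0,0,-0.00025],"turn": -0.1},{"claw": 0.03,"linear": [0,0,-0.00025],"turn": -0.1},{"claw": 0.03,"linear": [0,0,-0.00025],"turn": -0.1},{"claw": 0.03,"linear": [0,0,0],"turn": 0}]}}

```text
time: 15.13
tcp_pos: [0.5663, 0.0886, 0.0469]
tool_rot: [[-0.659, 0.0, 0.752], [-0.752, 0.0, -0.659], [-0.0, -1.0, 0.0]]
ft_force: [0.2, -0.4, -0.1]
finger_gap: 0.0377
```

```bash
python3 look.py l3
```

```text
15.13 [0.5663 0.0886 0.0469] yaw -41.2 q7 -0.773 [ 0.2 -0.4 -0.1] [-0.11  0.11 -0.04] 0.0377
```

Request:
{"fn": "carry_out", "kwargs": {"steps": [{"claw": 0.03,"linear": [0,0,-0.00025],"turn": -0.1},{"claw": 0.03,"linear": [0,0,-0.00025],"turn": -0.1},{"claw": 0.03,"linear": [0,0,0],"turn": 0}]}}

```text
time: 15.48
tcp_pos: [0.5665, 0.0886, 0.0465]
tool_rot: [[-0.796, 0.001, 0.606], [-0.606, 0.0, -0.796], [-0.001, -1.0, 0.0]]
ft_force: [0.4, 0.1, -0.6]
finger_gap: 0.0376
```

```bash
python3 look.py l4
```

```text
15.48 [0.5665 0.0886 0.0465] yaw -52.7 q7 -0.961 [ 0.4  0.1 -0.6] [ 0.04 -0.02  0.02] 0.0376
```

Request:
{"fn": "carry_out", "kwargs": {"steps": [{"claw": 0.03,"linear": [0,0,-0.00025],"turn": -0.1},{"claw": 0.03,"linear": [0,0,0],"turn": 0}]}}

```text
time: 15.75
tcp_pos: [0.5663, 0.0885, 0.0462]
tool_rot: [[-0.852, 0.0, 0.523], [-0.523, 0.0, -0.852], [-0.0, -1.0, 0.0]]
ft_force: [-0.7, 0.8, -0.1]
finger_gap: 0.0379
```

```bash
python3 look.py l5
```

```text
15.75 [0.5663 0.0885 0.0462] yaw -58.4 q7 -1.054 [-0.7  0.8 -0.1] [0.05 0.12 0.  ] 0.0379
```

Request:
{"fn": "carry_out", "kwargs": {"steps": [{"claw": 0.03,"linear": [0,0,-0.00025],"turn": -0.1},{"claw": 0.03,"linear": [0,0,0],"turn": 0}]}}

```text
time: 16.02
tcp_pos: [0.5666, 0.0884, 0.0462]
tool_rot: [[-0.9, 0.001, 0.435], [-0.435, 0.0, -0.9], [-0.001, -1.0, 0.0]]
ft_force: [-0.4, -0.4, 3.2]
finger_gap: 0.0378
```

```bash
python3 look.py l6
```

```text
16.02 [0.5666 0.0884 0.0462] yaw -64.2 q7 -1.148 [-0.4 -0.4  3.2] [-0.08  0.19 -0.05] 0.0378
```

Request:
{"fn": "carry_out", "kwargs": {"steps": [{"claw": 0.03,"linear": [0,0,0],"turn": -0.1},{"claw": 0.03,"linear": [0,0,0],"turn": 0},{"claw": 0.03,"linear": [0,0,0],"turn": 0}]}}

```text
time: 16.37
tcp_pos: [0.5666, 0.0883, 0.0462]
tool_rot: [[-0.938, 0.001, 0.346], [-0.346, -0.0, -0.938], [-0.001, -1.0, 0.0]]
ft_force: [-0.5, 1.2, 3.8]
finger_gap: 0.0377
```

```bash
python3 look.py l7
```

```text
16.37 [0.5666 0.0883 0.0462] yaw -69.7 q7 -1.238 [-0.5  1.2  3.8] [-0.02  0.14 -0.1 ] 0.0377
```

It's seated: z is unchanged by further turning, with light upward contact. Releasing now.

Request:
{"fn": "carry_out", "kwargs": {"steps": [{"claw": 0.06,"linear": [0,0,0],"turn": 0},{"claw": 0.06,"linear": [0,0,0],"turn": 0},{"claw": 0.06,"linear": [0,0,0],"turn": 0},{"claw": 0.06,"linear": [0,0,0],"turn": 0},{"claw": 0.06,"linear": [0,0,0.01],"turn": 0},{"claw": 0.06,"linear": [0,0,0.03],"turn": 0},{"claw": 0.06,"linear": [0,0,0.04],"turn": 0},{"claw": 0.06,"linear": [0,0,0.04],"turn": 0},{"claw": 0.06,"linear": [0,0,0.02],"turn": 0},{"claw": 0.06,"linear": [0,0,0],"turn": 0},{"claw": 0.06,"linear": [0,0,0],"turn": 0}]}}

```text
time: 17.38
tcp_pos: [0.567, 0.0885, 0.1878]
tool_rot: [[-0.94, 0.003, 0.342], [-0.342, 0.001, -0.94], [-0.003, -1.0, -0.0]]
ft_force: [-0.4, -0.1, -0.1]
finger_gap: 0.06
```

```bash
python3 look.py l8; python3 - <<'E'
from h import *
o=ctrl.get_obs();f=ctrl.grab_frame('wrist');f['world_to_cam']=wristW(f,o);save('w8',f['img'])
for d in ctrl.place_of('wrist','nut_center')[:3]: print(np.round(d['pixel'],1),round(d['p'],2),atz(f,d['pixel'],.041).round(4))
r,c=map(int,proj(f,[.566,.088,.05]));print(r,c)
i=f['img'][r-50:r+50,c-65:c+65];save('w8z',cv2.resize(i,None,fx=5.5,fy=5.5,interpolation=cv2.INTER_CUBIC))
E
```

```text
17.38 [0.567  0.0885 0.1878] yaw -70.0 q7 -1.321 [-0.4 -0.1 -0.1] [-0.03  0.2  -0.02] 0.06
[200.  287.3] 0.88 [0.565  0.0862 0.041 ]
[231.2  20.4] 0.64 [0.4469 0.3185 0.041 ]
[266.5 497.7] 0.56 [ 0.5726 -0.1356  0.041 ]
200 285
```

View pics/l8.png

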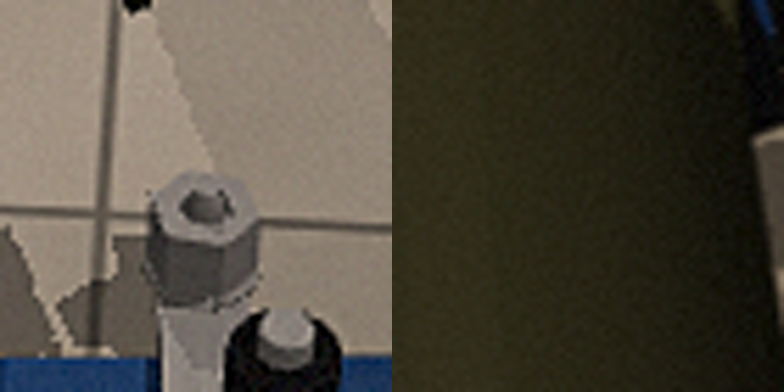

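View pics/w8z.png

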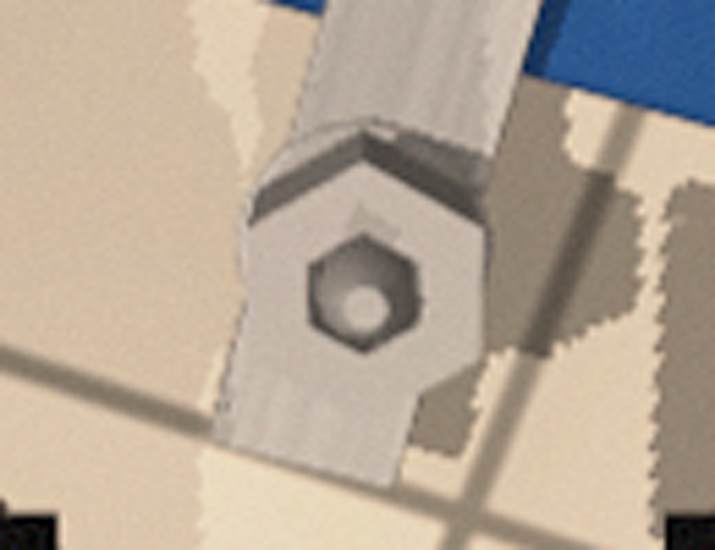

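```bash
python3 - <<'E'
from h import *
o=ctrl.get_obs();S=ctrl.grab_frame('scene')
f=ctrl.grab_frame('wrist');f['world_to_cam']=wristW(f,o)
X,Y=.5660,.0885
for n,g,(w,h) in [('s9',S,(22,22)),('w9',f,(45,45))]:
    r,c=map(int,proj(g,[X,Y,.05]));k=400/(2*h)
    i=cv2.resize(g['img'][r-h:r+h,c-w:c+w],None,fx=k,fy=k,interpolation=cv2.INTER_CUBIC)
    j=i.copy()
    def P(p):
        a,b=proj(g,p);return int((b-c+w+.5)*k),int((a-r+h+.5)*k)
    th=np.linspace(0,2*np.pi,40)
    for rad,z,col in [(.0035,.068,(255,0,0)),(.008,.060,(255,255,0)),(.009,.058,(0,255,0)),(.023,.024,(0,255,255)),(.023,.028,(0,128,255))]:
        cv2.polylines(j,[np.array([P([X+rad*np.cos(t),Y+rad*np.sin(t),z]) for t in th])],True,col,1)
    a=np.radians(-69.8+30)
    for z,col in ((.058,(255,0,255)),):
        cv2.polylines(j,[np.array([P([X+.02194*np.cos(a+t*np.pi/3),Y+.02194*np.sin(a+t*np.pi/3),z]) for t in range(6)])],True,col,1)
    save(n,np.hstack([i,j]))
E
```

```text
(no output)
```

View pics/s9.png

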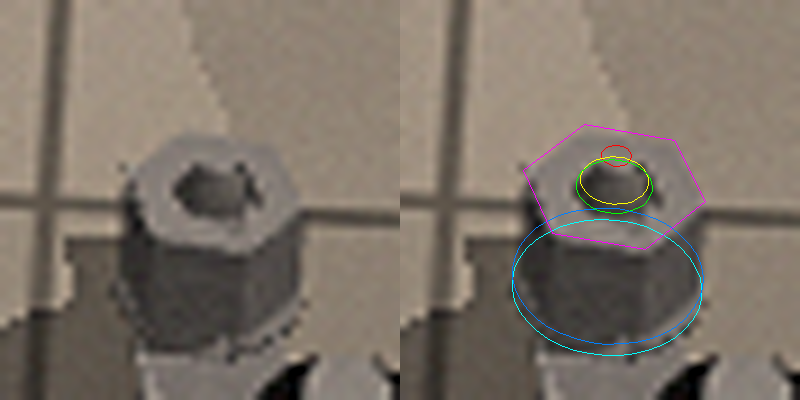

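View pics/w9.png

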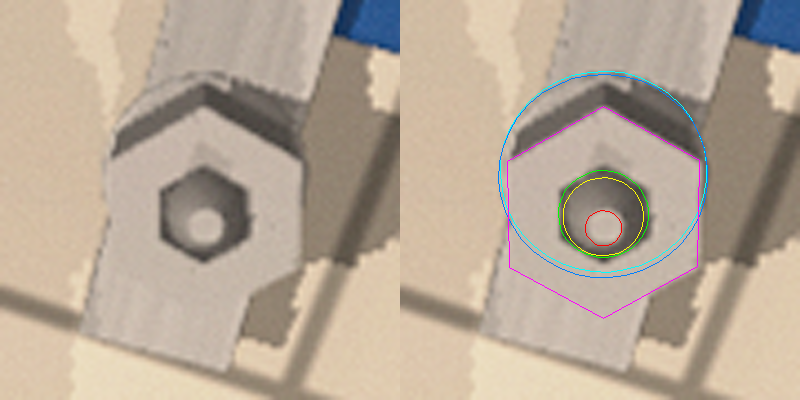

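The wrist view matches the overlay of a seated nut: rim, hexagon, bore and protruding tip all fall where the model puts them. The gripper is clear, so I'm handing in.

```bash
python3 -c "
from h import *
print(ctrl.get_obs()['time']); print(ctrl.close_job())"
```

```text
17.6833
the job is handed in; nothing more can be done
None
```

The flange nut is on the stud and wound down onto the strap. I let go of it and handed the job in at 17.7 s of the allowed 72 s.

- **Placing:** I gripped the plain steel nut across its flats and lowered it over the stud. It first rested on the thread's end faces, at the 27 mm height you gave.
- **Backing off:** I turned it about 69° anticlockwise and felt it drop into a gap. I then lowered it to about 20.7 mm above the strap.
- **Winding down:** I turned it about 91° clockwise, following the thread down. It stopped at about 17.2 mm, with a light upward force of 3 to 4 N. The last 6° of turn gave no further descent.
- **Last checks:** After letting go I lifted the gripper clear, to a tool height of 0.188 m. In the wrist picture, the hexagon, flange rim, bore and stud tip all lie where a seated nut should have them.
- **What disagreed or could not be seen:** The same overlay in the scene camera was off by about 1 to 2 pixels, roughly the stated calibration error. The top camera was blocked by the arm, so it could not confirm the seating.

The highest force I read was about 6.4 N. I did not touch the beaker, the jar, the rotor or the coloured nuts, though I did not look at them again at the end. Two early move calls were refused because rows left out some of the three values; nothing moved.

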